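# Load a clay test briquette into the feed chute

## Robot

A 7-joint arm with a two-finger parallel gripper is mounted at the origin on the work surface; the furniture and walls round the work are solid. World frame = base frame: x ahead of the robot, y to its left, z up, the work surface at z = 0. Lengths are in m, angles in degrees, forces in N, time in s.
With the tool pointing down it reaches from about 0.425 to 0.925 m from the base axis. Payload 6.8 kg.
Tool frame: the origin (TCP) lies where the fingers leave the gripper's body, on its centre line; the fingertips stand 73 mm ahead of it and the grasp point (between the pads) lies 54 mm ahead of it; y points along the fingers, z is the direction in which the jaws open and shut, and the axes are right-handed (so a half turn about y gives the same grasp; the last joint's range is limited). The gripper opens to 85 mm and grips with 20 to 120 N. Pads are 22 mm wide; open, the fingers measure 114 mm over their backs; the gripper's body (76 mm by 85 mm) begins 54 mm behind the grasp point. The pads swing forward as they close: fully open they stand 13 mm farther back than shut.
Start: joints at [-71.568, 27.33, 1.283, 89.118, -0.659, 63.558, -4.761], TCP at [0.281, 0.614, 0.304] pointing down, gripper open.
Joint ranges: [-169.35, 169.35], [-19.33, 120.38], [-80.79, 83.38], [13.8, 139.57], [-78.32, 258.32], [9.67, 109.79], [-169.56, 169.56]. Speed limits (degrees/s): [136.94, 136.94, 180, 180, 180, 180, 180].

## Interface

Orientations are given as a 3x3 rotation matrix whose columns are the frame's x, y, z axes.
In Python, from workcell import readout, eyes, job_done gives the robot as it stands.
- The arm moves only by the tool send_rows, never from a script. Its argument "commands" is a list of rows, each a list of 3 entries, a list of its own where there are three numbers: the finger opening in cm, from 0 to 8.54, then the shift along the tool's x, y, z in cm, then the turn about the tool's y in rad. In form: [[hand, [dx, dy, dz], yaw], ...]. A call has exactly 5 rows; each row shifts and turns the commanded pose from where the row before left it, along the tool's axes as they then stand; what a row does not reach is not made up. A row lasts 1/10 s, in which the tool goes at most 50 mm and 8.59 degrees, less where a joint would pass 70% of its speed; a pose out of reach is approached as far as the arm can. A call is refused whole if a number of a shift passes 5 or a number of a turn 0.15, either way. A call with a gripper value outside its range is refused whole. The fingers move at their own pace and stop on an object; "force" is the grip in N (left out, the last holds). Time passes only in rows, so rows that do not move let the fingers close, or fill a call up. It gives the time, the measured TCP pose, the force and the opening at its end, in the units of the state.
- readout.read_state(): the state, without advancing time (a new reading comes with each control period).
- eyes.camera(name): name is "side" or "top"; returns a dict with "color" (420x560x3 uint8, red, green, blue), "range_z" (420x560 float32, m along the optical axis (not along the pixel's ray), 0 where there is no reading), "vertical_fov" (degrees; the focal length in pixels is half the picture's height over the tangent of half this angle, whatever the lens; pixels are square), "cx", "cy" (the principal point, pixels), "cam_to_world" (4x4, takes a point from camera to world coordinates). Camera axes: x right, y down, z forward; pixel columns grow to the right and rows downward; lengths in m; the calibration is good to about 2 mm. A picture is of the moment at which its call begins.
- job_done(): hands the job in, once; it reports no verdict.
The state is a dict: "time": time; "q": joint angles; "qd": joint speeds; "effort": joint torques, N m; "tcp_pos": TCP position; "tool_rot": TCP orientation; "contact_force": force on the tool from outside, world axes, zero at the start; "ft_torque": the same for the moment, N m; "width": finger opening in m.
Only numpy, scipy, OpenCV 4.12 (cv2) and the standard library are available. Lean on these libraries where they do the work, as an engineer would, in place of code of your own. Each camera call takes 0.05 s, during which the arm holds its last target. There are 200 camera calls.

## Task

Load the clay test briquette into the feed chute. Its cradle leaves only the long sides free and the chute has room for the fingers only at the briquette's ends, so lift it out, lay it flat on the clear deck, let go, and take it again across its ends; then lower it (do not drop it) into the upper half of the chute and let go. Finally push it down the slope until it rests against the stop at the lower end, without disturbing the sharpener, the pebble or the tape roll.

Things in the scene. Friction and masses are not known exactly. Their poses are not given: they have to be found in the camera images.
- briquette: the clay test briquette: a plain reddish fired-clay block, 54 (its x) x 40 (its y) x 28 (its z) mm, edges rounded 2.5 mm, about 110 g (varies). It starts lying flat in the cradle. Origin at the centre of its underside; either end may lead
- briquette_center (a point): the centre of the briquette, 14 mm above its underside; axes as the briquette's (x along its 54 mm length, z up)
- cradle: fixed plywood cradle on the deck that holds the briquette at the start: a bar 74 (x) x 30 (y) x 6 mm, the briquette lying on it lengthwise, overhanging by 5 mm on both long sides, and at each end (+x, -x) an upright cheek 8 mm thick, 42 mm wide, 34 mm high, level with the briquette's top and 2 mm from its end. The long sides are open down to the deck. Origin at the centre of its underside
- chute: fixed feed chute of bare metal on a 230 x 70 mm foot plate on the deck: a straight channel, closed at its upper end, falling along the chute's +x by 0.21 rad (12 degrees) to a dark stop across its lower end. Origin at the centre of the foot plate's underside; x level, pointing downhill (to the robot's right), z up. Over the origin the channel floor is 40 mm above the deck
- chute_seat (a point): where the briquette's centre is when it rests against the stop, mid-channel: 27 mm uphill of the stop (27 mm high), 14 mm off the channel floor. x points down the slope along the channel, y across it (away from the robot), z square to the floor (0.21 rad off vertical). A dark rocker arm outside the far (+y) wall here rises 37 mm over the floor; its crossbar lies over the stop, 33 mm high
- chute_upper (a point): good place to set the briquette's centre first: upper half of the channel, 118 mm uphill of chute_seat, 14 mm off the floor, mid-width, 48 mm left behind the briquette. Axes as chute_seat's. The channel is 220 mm long, 48 mm wide inside, walls 30 mm high over its floor with outward flared lips. The briquette does not slide down by itself; pushing takes 1 to 2 N
- riser: fixed plywood bench riser that carries cradle and chute: a level deck 280 (x) x 420 (y) mm, its top 230 mm above the table. Origin on the table under the deck's middle. The deck about x 0.40 to 0.46, y 0.07 to 0.15 is always clear, for laying the briquette down. (A desk lamp hangs between robot and deck: shade about x 0.13 to 0.31, y 0.11 to 0.29, z 0.37 to 0.56, on an arm running to the left rear)
- sharpener: bystander: dark blue and black drum sharpener, 35 mm across, 42 mm high, standing on the deck at its left end; origin under its centre. Leave it alone
- white_pebble: bystander: white pebble, 18 x 27 x 12 mm, on the deck's near right corner; origin under its centre. Leave it alone
- tape_roll: bystander: roll of masking tape lying flat on the table right of the riser, 104 mm across, 24 mm high; origin at the centre of its underside. Leave it alone

How it is judged:
By the outcome, as a careful person would: the job done as asked, in the order asked, and still so for the second after the job is handed in, with the robot touching nothing.
It also fails if it takes over 56 s, if anything falls off the work surface, if the arm or the gripper's body presses on something with over 40 N, if the wrist force passes 120 N, or if a joint passes its speed limit or range.

## Working session

There is one attempt and no reset: what is moved stays moved. The work goes in short steps, Python scripts to look and compute and a tool call to move; the robot and the scene stay as the last step left them, time stands still between calls to the robot, and variables do not carry over. Pictures are saved under pics/ and viewed, about 8 in all and at most 12, crops included, and the job is handed in when it is done.

Besides the shell and the picture viewer there is one more tool, called after "Emit:" by a JSON object that holds its "method" and its "body", one argument or row to a line. send_rows: Moves the arm, as the interface text tells. Its arguments: {"type":"object","properties":{"commands":{"type":"array"},"force":{"type":"number"}},"required":["commands"]}

```bash
ls; mkdir -p pics; cat > h.py <<'E'
import numpy as np, cv2
from workcell import readout, eyes, job_done
def grab(n):
    c=eyes.camera(n); H=c["color"].shape[0]
    c["f"]=H/2/np.tan(np.radians(c["vertical_fov"])/2); return c
def cloud(c):
    z=c["range_z"]; v,u=np.mgrid[:z.shape[0],:z.shape[1]]
    p=np.stack([(u-c["cx"])/c["f"]*z,(v-c["cy"])/c["f"]*z,z],-1)
    T=np.array(c["cam_to_world"]); w=p@T[:3,:3].T+T[:3,3]; w[z<=0]=np.nan; return w
def onplane(c,u,v,h):
    T=np.array(c["cam_to_world"]); d=T[:3,:3]@np.array([(u-c["cx"])/c["f"],(v-c["cy"])/c["f"],1])
    return T[:3,3]+d*(h-T[2,3])/d[2]
def save(c,name,roi=None,s=1):
    im=c["color"][...,::-1]
    if roi: im=im[roi[1]:roi[3],roi[0]:roi[2]]
    cv2.imwrite("pics/"+name,cv2.resize(im,None,fx=s,fy=s,interpolation=cv2.INTER_CUBIC))
E
python3 - <<'E'
from h import *
s=readout.read_state(); print(s)
ims=[]
for n in("side","top"):
    c=grab(n); np.save(f"/tmp/{n}.npy",c,allow_pickle=True); print(n,c["f"],c["cx"],c["cy"],np.round(c["cam_to_world"],3).tolist())
    save(c,n+"0.png",s=1.4)
E
```

```text
pics
{'time': 0.0, 'q': array([-71.5660852 ,  27.37736398,   1.27962454,  89.17900565,
        -0.65803016,  63.55988794,  -4.75961211]), 'qd': array([ 0.07089343,  0.04862631, -0.09462127, -0.0017122 , -0.05922508,
        0.0459899 , -0.096215  ]), 'effort': array([-3.75887266e-04, -5.96450686e+01,  1.60778034e+00, -2.81188899e+01,
        1.24174193e-02,  9.42336774e-03, -1.88299475e-05]), 'tcp_pos': array([0.28109295, 0.61316491, 0.30290203]), 'tool_rot': array([[ 9.09061742e-01, -6.49921879e-04,  4.16660925e-01],
       [-4.16661404e-01, -1.78633474e-03,  9.09060000e-01],
       [ 1.53477903e-04, -9.99998193e-01, -1.89468593e-03]]), 'contact_force': array([0.49757179, 0.03002917, 0.57999408]), 'ft_torque': array([0.03890745, 0.03765026, 0.03617467]), 'width': 0.08518616604558554}
side 442.32135481753517 282.9132648149653 214.21072037644817 [[0.869, -0.217, 0.446, 0.104], [-0.495, -0.406, 0.768, -0.587], [0.014, -0.888, -0.46, 0.588], [0.0, 0.0, 0.0, 1.0]]
top 471.3873534451682 282.2527080069421 207.02654122898048 [[0.02, -0.99, 0.143, 0.343], [-1.0, -0.019, 0.008, 0.081], [-0.005, -0.143, -0.99, 1.109], [0.0, 0.0, 0.0, 1.0]]
```

View pics/side0.png

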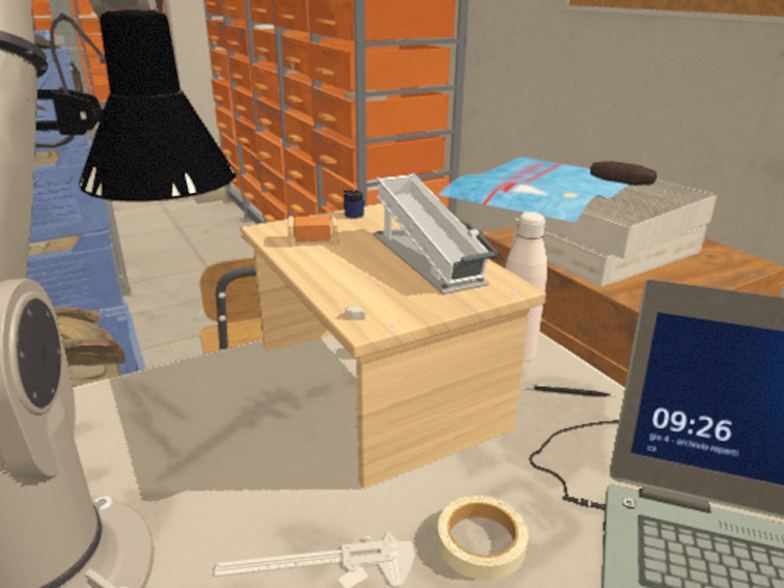

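View pics/top0.png

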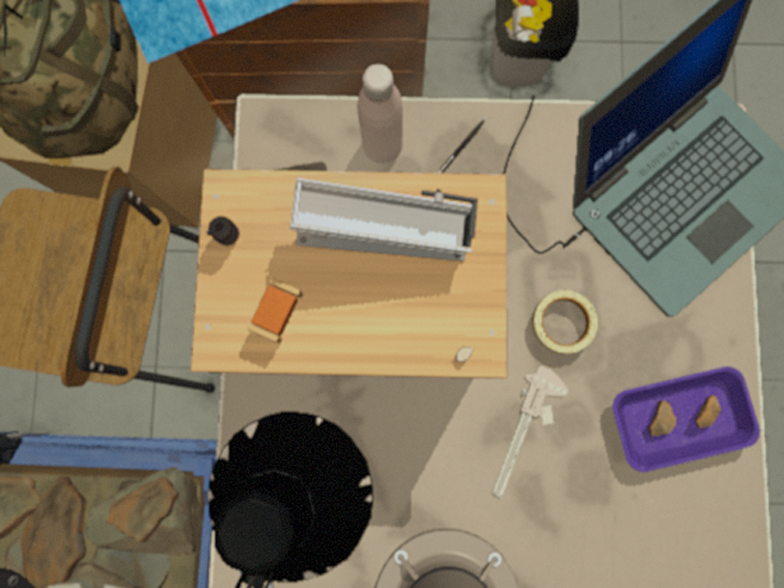

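The side view (shown at 1.4x) has the briquette in its cradle at about (312,228), the chute with its dark stop at about (470,268), the pebble at (355,313) and the sharpener at (352,203). The top view has the briquette at (275,311), the chute channel from (300,205) to (470,225), the stop at (470,225), and the lamp at lower left.

```bash
python3 - <<'E'
from h import *
t=np.load("/tmp/top.npy",allow_pickle=True).item(); s=np.load("/tmp/side.npy",allow_pickle=True).item()
for n,c in(("top",t),("side",s)):
    w=cloud(c); x,y,z=w[...,0],w[...,1],w[...,2]
    hsv=cv2.cvtColor(c["color"],cv2.COLOR_RGB2HSV)
    deck=(abs(z-.23)<.006)&(x>.3)&(x<.75)&(abs(y)<.35)
    print(n,"deck z",np.median(z[deck]),"x",np.percentile(x[deck],[.5,99.5]),"y",np.percentile(y[deck],[.5,99.5]))
    m=((hsv[...,0]<12)&(hsv[...,1]>150)&(x>.3)&(x<.7)&(z>.24)&(z<.30)&(y>0)&(y<.25)).astype(np.uint8)
    k,l,st,ce=cv2.connectedComponentsWithStats(m); i=1+np.argmax(st[1:,4]); mm=(l==i)
    print(" briq px",st[i],"z",np.nanpercentile(z[mm],[5,50,95]))
    top=mm&(z>np.nanpercentile(z[mm],90)-.006)
    cn=cv2.findContours(top.astype(np.uint8),0,1)[0]; cn=max(cn,key=cv2.contourArea)
    P=np.array([onplane(c,u,v,.264)[:2] for u,v in cn[:,0]],np.float32)
    print(" rect",cv2.minAreaRect(P*1000))
    ch=(z>.245)&(z<.36)&(x>.44)&(x<.66)&(y<.16)&(y>-.2)&(hsv[...,1]<90)
    Q=w[ch]; print(" chute pts",len(Q),np.percentile(Q,[1,50,99],axis=0).round(4).tolist())
    np.save(f"/tmp/{n}_ch.npy",Q)
    R=cv2.minAreaRect((Q[:,:2]*1000).astype(np.float32)); print(" chute rect",R)
    for nm,b in(("sharp",(.45,.7,.15,.26,.255,.29)),("pebble",(.36,.46,-.16,-.03,.235,.26))):
        q=w[(x>b[0])&(x<b[1])&(y>b[2])&(y<b[3])&(z>b[4])&(z<b[5])]
        if len(q): print(" ",nm,len(q),q.mean(0).round(4),q.min(0).round(4),q.max(0).round(4))
E
```

```text
top deck z 0.22899656394663603 x [0.35511009 0.70990464] y [-0.16154459  0.34823129]
 briq px [200 215  11  23  34] z [0.25370045 0.26039998 0.26318222]
 rect ((428.1488342285156, 226.865966796875), (1.6340757608413696, 41.68305969238281), 65.76075744628906)
 chute pts 3613 [[0.5171, -0.0111, 0.2465], [0.5581, 0.0722, 0.2716], [0.5864, 0.1585, 0.3097]]
 chute rect ((556.89453125, 73.82183074951172), (175.57765197753906, 75.27351379394531), 85.58795928955078)
  sharp 1062 [0.5372 0.1914 0.2788] [0.45   0.1501 0.2556] [0.5847 0.2588 0.29  ]
side deck z 0.2290326821357926 x [0.35473188 0.74514144] y [-0.22700738  0.34545526]
 briq px [221 164  11   7  24] z [0.24084229 0.24621378 0.25353222]
 rect ((423.84564208984375, 191.8704071044922), (17.332307815551758, 7.925858020782471), 66.9398193359375)
 chute pts 2434 [[0.5163, -0.0146, 0.2464], [0.5618, 0.0576, 0.2744], [0.5857, 0.1577, 0.3078]]
 chute rect ((557.8494262695312, 72.61476135253906), (177.5845489501953, 77.2869873046875), 85.60062408447266)
  sharp 388 [0.5377 0.1894 0.2768] [0.4501 0.1501 0.2552] [0.5867 0.2598 0.29  ]
```

```bash
python3 - <<'E'
from h import *
t=np.load("/tmp/top.npy",allow_pickle=True).item()
save(t,"chz.png",(195,115,355,195),5)
E
```

```text
(no output)
```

View pics/chz.png

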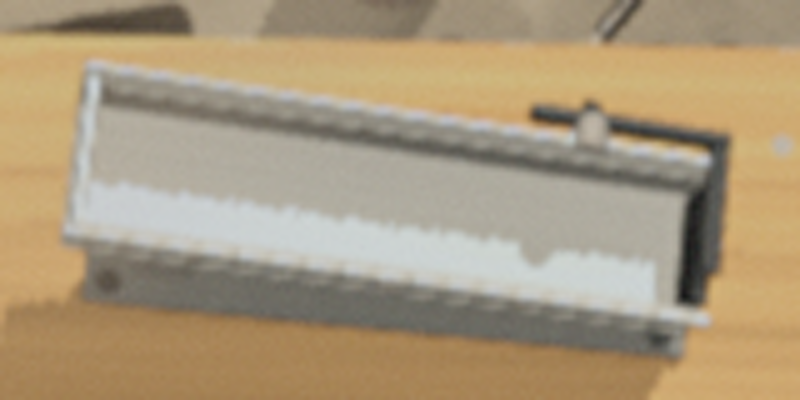

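The crop shows the channel clearly: upper end wall near crop x≈85, stop near x≈695, rocker on the far side at (590,120). I'd cut the box too tight, so I'll redo it with wider limits.

```bash
cat >> h.py <<'E'
def pca_rect(P): return cv2.minAreaRect((P[:,:2]*1000).astype(np.float32))
E
python3 - <<'E'
from h import *
t=np.load("/tmp/top.npy",allow_pickle=True).item(); s=np.load("/tmp/side.npy",allow_pickle=True).item()
for n,c in(("top",t),("side",s)):
    w=cloud(c); x,y,z=w[...,0],w[...,1],w[...,2]
    hsv=cv2.cvtColor(c["color"],cv2.COLOR_RGB2HSV)
    print(n)
    hi=(z>.256)&(z<.27)&(x>.38)&(x<.5)&(y>.17)&(y<.33)
    print(" cradle+briq top pts z",np.percentile(z[hi],[5,50,95]),"rect",pca_rect(w[hi]),hi.sum())
    v,u=np.where(hi)
    br=hi&(hsv[...,0]<13)&(hsv[...,1]>170); print(" H,S percentiles",np.percentile(hsv[hi][:,0],[10,50,90]),np.percentile(hsv[hi][:,1],[10,50,90]))
    print(" briq",br.sum(),pca_rect(w[br]))
    # chute : floor plane and rails
    ch=(z>.24)&(x>.48)&(x<.64)&(y>-.06)&(y<.225)&(z<.37)&(hsv[...,1]<90)
    Q=w[ch]; np.save(f"/tmp/{n}_ch.npy",Q); print(" chute",len(Q),np.percentile(Q,[1,50,99],axis=0).round(4).tolist())
    for nm,b in(("sharp",(.45,.62,.25,.34,.265,.28)),("pebble",(.36,.44,-.065,.03,.235,.26))):
        q=w[(x>b[0])&(x<b[1])&(y>b[2])&(y<b[3])&(z>b[4])&(z<b[5])]
        if len(q): print(" ",nm,len(q),q.mean(0).round(4),q.min(0).round(4),q.max(0).round(4))
Q=np.load("/tmp/top_ch.npy")
# floor plane RANSAC with slope constraint
rng=np.random.default_rng(0); best=0
for _ in range(3000):
    a=Q[rng.choice(len(Q),3,False)]; nn=np.cross(a[1]-a[0],a[2]-a[0]); L=np.linalg.norm(nn)
    if L<1e-6: continue
    nn/=L; nn*=np.sign(nn[2])
    if abs(np.arccos(nn[2])-.21)>.04: continue
    k=abs((Q-a[0])@nn)<.002
    if k.sum()>best: best=k.sum(); K=k
F=Q[K]; m=F.mean(0); nn=np.linalg.svd(F-m)[2][2]; nn*=np.sign(nn[2])
d=np.array([nn[0],nn[1]]); print("floor n",nn,"tilt",np.arccos(nn[2]),"downhill azimuth deg",np.degrees(np.arctan2(d[1],d[0])),best)
print("floor rect",pca_rect(F),"floor centre",m)
h=(Q-m)@nn; 
for lo,hi in((.02,.028),(.028,.036)):
    R=Q[(h>lo)&(h<hi)]; print(lo,len(R),pca_rect(R))
np.savez("/tmp/fl.npz",n=nn,m=m)
E
```

```text
top
 cradle+briq top pts z [0.26000561 0.26274256 0.2651209 ] rect ((435.62872314453125, 244.7500457763672), (41.942626953125, 73.94252014160156), 66.95906829833984) 869
 H,S percentiles [12. 13. 19.] [112. 183. 190.]
 briq 194 ((435.6269226074219, 244.48483276367188), (38.60702896118164, 51.54113006591797), 65.66295623779297)
 chute 4943 [[0.5177, -0.0108, 0.2461], [0.5592, 0.1048, 0.2778], [0.5884, 0.2148, 0.3219]]
  sharp 246 [0.54   0.3183 0.2694] [0.4536 0.251  0.2651] [0.5563 0.335  0.2746]
  pebble 93 [ 0.3845 -0.0029  0.24  ] [ 0.3749 -0.014   0.2351] [0.3938 0.015  0.2446]
side
 cradle+briq top pts z [0.25726299 0.26223288 0.26348344] rect ((436.0302429199219, 244.3634490966797), (42.67445755004883, 73.47161865234375), 68.71607208251953) 300
 H,S percentiles [12. 13. 18.] [105. 169. 177.]
 briq 54 ((427.6624755859375, 227.5775604248047), (6.948836326599121, 49.77825927734375), 65.86836242675781)
 chute 3341 [[0.517, -0.0141, 0.2429], [0.5622, 0.0882, 0.2782], [0.5874, 0.2149, 0.3207]]
  sharp 69 [0.539  0.316  0.2687] [0.5255 0.3011 0.2651] [0.5539 0.3362 0.2707]
  pebble 87 [ 0.3841 -0.0064  0.239 ] [ 0.3747 -0.0153  0.235 ] [0.394  0.0057 0.2423]
floor n [-0.02727876 -0.20775087  0.97780133] tilt 0.21109850166473768 downhill azimuth deg -97.48043744093482 2397
floor rect ((551.6511840820312, 108.82102966308594), (225.4351348876953, 53.320411682128906), 85.56956481933594) floor centre [0.55535564 0.10961676 0.2694321 ]
0.02 458 ((554.8345947265625, 103.8080825805664), (223.16217041015625, 61.678775787353516), 87.25568389892578)
0.028 971 ((559.01513671875, 100.10696411132812), (228.26951599121094, 75.2773208618164), 85.49884033203125)
```

```bash
python3 - <<'E'
from h import *
f=np.load("/tmp/fl.npz"); n,m=f["n"],f["m"]
for nm in("top","side"):
    c=np.load(f"/tmp/{nm}.npy",allow_pickle=True).item(); w=cloud(c); col=c["color"].astype(int)
    for az in(-94.5,):
        a=np.radians(az); ex=np.array([np.cos(a),np.sin(a),0])*np.cos(.21)+np.array([0,0,-np.sin(.21)]); ez=np.array([np.cos(a),np.sin(a),0])*np.sin(.21)+np.array([0,0,np.cos(.21)]); ey=np.cross(ez,ex)
        o=np.array([.5556,.0,.27]); o=o+0
        o=m.copy()
        P=(w-o)@np.stack([ex,ey,ez],1); s,t,h=P[...,0],P[...,1],P[...,2]
        print(nm,az)
        ok=(abs(s)<.16)&(abs(t)<.06)&(w[...,2]>.238)
        for t0 in np.arange(-.044,.045,.004):
            r=[]
            for lo,hi in((-.09,-.04),(0,.05),(.05,.09)):
                k=ok&(abs(t-t0)<.002)&(s>lo)&(s<hi); r.append("%6.1f(%d)"%(np.median(h[k])*1e3,k.sum()) if k.any() else "-")
            print("  t%4.0f"%(t0*1e3),*r)
        for s0 in np.arange(-.125,.131,.005):
            if -.1<s0<.09: continue
            k=ok&(abs(t)<.015)&(abs(s-s0)<.0025)
            if k.any(): print("  s%5.0f h%6.1f..%6.1f n%d col"%(s0*1e3,*np.percentile(h[k]*1e3,[10,90]),k.sum()),np.median(col[k],0))
E
```

```text
top -94.5
  t -44 - - -
  t -40 - - -
  t -36 - - -
  t -32   31.6(54)   31.6(56)   31.9(42)
  t -28    8.9(115)    9.2(90)    9.5(69)
  t -24  -33.4(30)   23.0(5)   23.5(2)
  t -20   -0.1(30)    0.1(35)    0.8(25)
  t -16   -0.4(66)    0.2(55)    0.2(43)
  t -12   -0.5(57)    0.1(61)    0.0(43)
  t  -8   -0.2(63)   -0.2(56)    0.1(46)
  t  -4   -0.2(61)   -0.4(58)   -0.3(45)
  t   0    0.2(61)   -0.0(52)    0.1(44)
  t   4    0.2(57)   -0.2(56)    0.3(42)
  t   8   -0.1(63)   -0.2(60)   -0.3(46)
  t  12   -0.1(57)    0.2(55)    0.3(42)
  t  16   -0.0(59)    0.1(54)   -0.2(42)
  t  20    1.4(97)    1.1(87)    1.8(67)
  t  24   24.8(162)   24.2(158)   24.6(123)
  t  28   31.6(52)   31.1(49)   32.7(41)
  t  32 -   31.4(3)   33.7(41)
  t  36 -   34.0(10)   35.2(46)
  t  40 -   33.2(1)   33.8(14)
  t  44 - -   29.5(1)
  s -115 h  -1.6..   0.8 n14 col [177. 169. 155.]
  s -110 h   3.9..  31.0 n50 col [193. 194. 190.]
  s -105 h  -1.9..   1.9 n43 col [182. 176. 163.]
  s   90 h  -1.8..   1.9 n44 col [176.  172.5 160.5]
  s   95 h  -1.7..   1.7 n40 col [177. 174. 162.]
  s  100 h  -1.1..   
[... 525 characters left out ...]
.0(27)   -0.1(19)
  t   4   -0.6(22)    0.2(31)   -0.3(17)
  t   8   -0.2(26)   -0.1(27)    0.4(17)
  t  12    0.2(24)   -0.1(25)    0.0(18)
  t  16   -0.1(19)   -0.1(25)    0.3(14)
  t  20    6.9(50)    0.5(50)    9.8(35)
  t  24   16.3(142)   16.8(194)   19.4(154)
  t  28   30.8(27)   31.0(34)   31.7(28)
  t  32 - -   33.0(29)
  t  36 -   31.6(7)   34.5(38)
  t  40 - -   34.2(1)
  t  44 - -   31.9(3)
  s -115 h   2.5..   2.5 n1 col [181. 174. 161.]
  s -110 h   3.3..  29.1 n116 col [194. 189. 175.]
  s -105 h   0.0..  26.2 n45 col [194. 189. 175.]
  s  110 h  32.1..  32.7 n3 col [138. 133. 124.]
  s  115 h  -0.5..  32.9 n133 col [82. 80. 75.]
  s  120 h   4.2..  32.2 n116 col [80. 78. 73.]
```

Emit:
{"method": "send_rows", "body": {
  "commands": [
    [6.5,[0,-2,0],0],
    [6.5,[0,-2,0],0],
    [6.5,[0,-2,0],0],
    [6.5,[0,-2,0],0],
    [6.5,[0,-1.5,0],0]
  ],
  "force": 30
}}

```text
time: 0.6
tcp_pos: [0.2812, 0.6136, 0.3999]
tool_rot: [[0.909, 0.0, 0.417], [-0.417, 0.0, 0.909], [-0.0, -1.0, 0.0]]
contact_force: [-0.6, -0.0, -0.2]
width: 0.0653
```

Emit:
{"method": "send_rows", "body": {
  "commands": [
    [6.5,[2.94,0,-2.71],0],
    [6.5,[2.94,0,-2.71],0],
    [6.5,[2.94,0,-2.71],0],
    [6.5,[2.94,0,-2.71],0],
    [6.5,[2.94,0,-2.71],0]
  ]
}}

```text
time: 1.1
tcp_pos: [0.3588, 0.4274, 0.3986]
tool_rot: [[0.909, -0.0, 0.417], [-0.417, -0.001, 0.909], [-0.0, -1.0, -0.001]]
contact_force: [0.7, -0.8, 0.4]
width: 0.0654
```

Emit:
{"method": "send_rows", "body": {
  "commands": [
    [6.5,[2.94,0,-2.71],0],
    [6.5,[2.94,0,-2.71],0],
    [6.5,[2.94,0,-2.71],0],
    [6.5,[2.94,0,-2.71],0],
    [6.5,[2.94,0,-2.71],-0.026]
  ]
}}

```text
time: 1.6
tcp_pos: [0.4358, 0.243, 0.3988]
tool_rot: [[0.92, -0.0, 0.393], [-0.393, -0.0, 0.92], [-0.0, -1.0, -0.0]]
contact_force: [0.8, 1.1, 0.2]
width: 0.0652
```

```bash
cat >> h.py <<'E'
def st():
    s=readout.read_state(); R=s["tool_rot"]
    print("t %.2f tcp"%s["time"],s["tcp_pos"].round(4),"zaz %.2f"%np.degrees(np.arctan2(R[1,2],R[0,2])),"y",R[:,1].round(3),"F",s["contact_force"].round(2),"w %.4f"%s["width"],"q",s["q"].round(0)); return s
def togo(p,az=None):
    s=st(); R=s["tool_rot"]; print(" togo cm (tool x,y,z)",(R.T@(np.array(p)-s["tcp_pos"])*100).round(2))
    if az is not None:
        d=np.degrees(np.arctan2(R[1,2],R[0,2]))-az; print(" yaw rad",round(np.radians((d+90)%180-90),3))
    return s
E
python3 - <<'E'
from h import *
togo([.4357,.2446,.312],67)
E
```

```text
t 1.60 tcp [0.4358 0.243  0.3988] zaz 66.88 y [-0. -0. -1.] F [0.85 1.1  0.24] w 0.0652 q [-48.   5.  12. 106.  -1.  68.  32.]
 togo cm (tool x,y,z) [-0.07  8.68  0.14]
 yaw rad -0.002
```

Emit:
{"method": "send_rows", "body": {
  "commands": [
    [6.5,[-0.05,1.2,0.1],0],
    [6.5,[0,1.2,0.04],0],
    [6.5,[0,1.2,0],0],
    [6.5,[0,1.2,0],0],
    [6.5,[0,0.6,0],0]
  ]
}}

```text
time: 2.1
tcp_pos: [0.4347, 0.247, 0.343]
tool_rot: [[0.92, -0.002, 0.391], [-0.391, -0.002, 0.92], [-0.001, -1.0, -0.002]]
contact_force: [-0.1, 0.4, -0.6]
width: 0.0653
```

```bash
python3 - <<'E'
from h import *
s=togo([.4357,.2446,.312],67)
ims=[]
for n in("side","top"):
    c=grab(n); w=cloud(c); R=s["tool_rot"]; P=(w-s["tcp_pos"])@R
    k=(abs(P[...,0])<.013)&(abs(P[...,2])<.06)&(P[...,1]>.02)&(P[...,1]<.09)
    for sg in(1,-1):
        kk=k&(sg*P[...,2]>.028); q=P[kk]
        if len(q)>5: print(n,sg,len(q),"x",np.percentile(q[:,0],[3,97]).round(4),"yalong max",np.percentile(q[:,1],[50,95,99,100]).round(4),"z",np.percentile(q[:,2],[3,97]).round(4))
    uv=np.array(c["cam_to_world"]); p=np.linalg.inv(uv)@np.r_[.4357,.2446,.27,1]; u=int(p[0]/p[2]*c["f"]+c["cx"]); v=int(p[1]/p[2]*c["f"]+c["cy"]); print(n,u,v)
    im=c["color"][v-50:v+30,u-50:u+50,::-1]; ims.append(cv2.resize(im,None,fx=4,fy=4,interpolation=cv2.INTER_CUBIC))
cv2.imwrite("pics/hov.png",np.hstack(ims))
E
```

```text
t 2.10 tcp [0.4347 0.247  0.343 ] zaz 66.98 y [-0.002 -0.002 -1.   ] F [-0.11  0.41 -0.57] w 0.0653 q [-47.   8.  12. 110.  -2.  61.  32.]
 togo cm (tool x,y,z) [ 0.19  3.1  -0.17]
 yaw rad -0.0
side 1 43 x [-0.0093  0.0109] yalong max [0.0328 0.0603 0.0646 0.066 ] z [0.0294 0.0365]
side -1 204 x [-0.0102  0.0109] yalong max [0.0463 0.0647 0.067  0.0671] z [-0.0491 -0.0374]
side 222 153
top 194 220
```

View pics/hov.png

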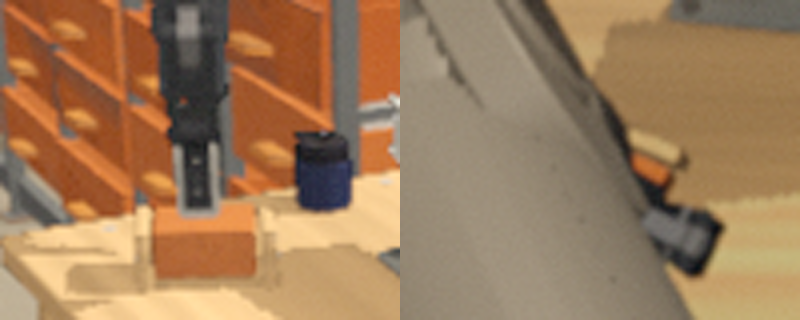

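The side half shows the near finger centred over the briquette; the top half is mostly the arm. Fingertips are about 67 mm ahead of the TCP at 65 mm opening, so the 73 mm given is for shut jaws. That makes TCP z = 0.310 safe.

Emit:
{"method": "send_rows", "body": {
  "commands": [
    [6.5,[0.1,0.6,-0.1],0],
    [6.5,[0.09,0.6,-0.07],0],
    [6.5,[0,0.7,0],0],
    [6.5,[0,0.7,0],0],
    [6.5,[0,0.7,0],0]
  ]
}}

```text
time: 2.7
tcp_pos: [0.4367, 0.2439, 0.3113]
tool_rot: [[0.92, -0.0, 0.393], [-0.393, 0.0, 0.92], [-0.0, -1.0, -0.0]]
contact_force: [-0.9, -0.2, -1.0]
width: 0.0649
```

Emit:
{"method": "send_rows", "body": {
  "commands": [
    [6.5,[0,0,0],0],
    [5,[0,0,0],0],
    [4.4,[0,0,0],0],
    [3.5,[0,0,0],0],
    [3.5,[0,0,0],0]
  ],
  "force": 30
}}

```text
time: 3.2
tcp_pos: [0.4371, 0.2442, 0.3124]
tool_rot: [[0.92, 0.001, 0.393], [-0.393, 0.001, 0.92], [0.001, -1.0, 0.001]]
contact_force: [-1.3, 0.6, 2.6]
width: 0.0395
```

```bash
python3 - <<'E'
from h import *
togo([.4357,.2446,.310],67)
E
```

```text
t 3.20 tcp [0.4371 0.2442 0.3124] zaz 66.87 y [ 0.001  0.001 -1.   ] F [-1.28  0.59  2.65] w 0.0395 q [-47.  10.  12. 113.  -3.  57.  33.]
 togo cm (tool x,y,z) [-0.14  0.24 -0.02]
 yaw rad -0.002
```

Emit:
{"method": "send_rows", "body": {
  "commands": [
    [3.5,[0,-0.6,0],0],
    [3.5,[0,-1.2,0],0],
    [3.5,[0,-1.4,0],0],
    [3.5,[0,-1.4,0],0],
    [3.5,[0,-1.2,0],0]
  ]
}}

```text
time: 3.7
tcp_pos: [0.4369, 0.2439, 0.3714]
tool_rot: [[0.919, 0.001, 0.393], [-0.393, 0.001, 0.919], [0.0, -1.0, 0.001]]
contact_force: [0.0, 0.1, -0.3]
width: 0.0395
```

Emit:
{"method": "send_rows", "body": {
  "commands": [
    [3.5,[0.7,0,-1.5],0],
    [3.5,[1.3,0,-3.0],0],
    [3.5,[1.4,0,-3.2],0],
    [3.5,[1.3,0,-3.0],0],
    [3.5,[0.8,0,-1.6],0]
  ]
}}

```text
time: 4.2
tcp_pos: [0.4383, 0.105, 0.3695]
tool_rot: [[0.918, -0.001, 0.397], [-0.397, -0.001, 0.918], [-0.001, -1.0, -0.001]]
contact_force: [0.4, 0.8, -0.8]
width: 0.0391
```

Emit:
{"method": "send_rows", "body": {
  "commands": [
    [3.5,[0,0,0],0.1],
    [3.5,[0,0,0],0.14],
    [3.5,[0,0,0],0.14],
    [3.5,[0,0,0],0.14],
    [3.5,[0,0,0],0.14]
  ]
}}

```text
time: 4.7
tcp_pos: [0.4385, 0.1078, 0.3695]
tool_rot: [[0.48, -0.001, 0.878], [-0.878, -0.0, 0.48], [-0.0, -1.0, -0.001]]
contact_force: [-0.1, -1.0, -1.1]
width: 0.0396
```

Emit:
{"method": "send_rows", "body": {
  "commands": [
    [3.5,[0,0,0],0.14],
    [3.5,[0,0,0],0.14],
    [3.5,[0,0,0],0.14],
    [3.5,[0,0,0],0.1],
    [3.5,[0,0,0],0.065]
  ]
}}

```text
time: 5.2
tcp_pos: [0.4385, 0.1078, 0.3695]
tool_rot: [[-0.083, -0.001, 0.997], [-0.997, -0.0, -0.083], [0.001, -1.0, -0.001]]
contact_force: [-0.1, 0.4, -0.9]
width: 0.0398
```

```bash
python3 - <<'E'
from h import *
s=togo([.44,.108,.306],-4.5)
ims=[]
for n in("side","top"):
    c=grab(n); p=np.linalg.inv(np.array(c["cam_to_world"]))@np.r_[.44,.108,.29,1]; u=int(p[0]/p[2]*c["f"]+c["cx"]); v=int(p[1]/p[2]*c["f"]+c["cy"])
    im=c["color"][v-40:v+40,u-50:u+50,::-1]; ims.append(cv2.resize(im,None,fx=4,fy=4,interpolation=cv2.INTER_CUBIC))
    w=cloud(c); hsv=cv2.cvtColor(c["color"],cv2.COLOR_RGB2HSV)
    k=(hsv[...,0]<15)&(hsv[...,1]>150)&(abs(w[...,0]-.44)<.06)&(abs(w[...,1]-.108)<.06)&(w[...,2]>.27)&(w[...,2]<.36)
    if k.any(): print(n,k.sum(),np.percentile(w[k],[1,50,99],axis=0).round(4).tolist())
cv2.imwrite("pics/carry.png",np.hstack(ims))
E
```

```text
t 5.20 tcp [0.4385 0.1078 0.3695] zaz -4.74 y [-0.001 -0.    -1.   ] F [-0.09  0.42 -0.86] w 0.0398 q [-41.   1.  19. 114.  -1.  64. -26.]
 togo cm (tool x,y,z) [-0.03  6.35  0.15]
 yaw rad -0.004
side 499 [[0.3862, 0.0788, 0.2947], [0.4358, 0.0836, 0.3153], [0.4576, 0.1301, 0.355]]
```

View pics/carry.png

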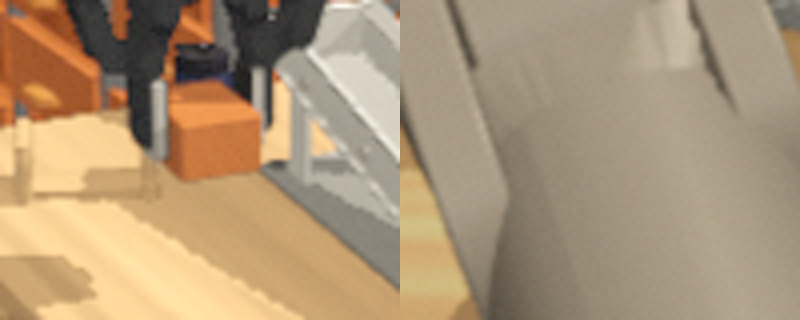

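The briquette is held level between the fingers, its lower edge around z = 0.294. Lowering it to the deck.

Emit:
{"method": "send_rows", "body": {
  "commands": [
    [3.5,[0,1,0],0],
    [3.5,[0,1.5,0],0],
    [3.5,[0,1.5,0],0],
    [3.5,[0,1.4,0],0],
    [3.5,[0,0.7,0],0]
  ]
}}

```text
time: 5.8
tcp_pos: [0.4381, 0.1086, 0.3071]
tool_rot: [[-0.077, -0.002, 0.997], [-0.997, -0.001, -0.077], [0.001, -1.0, -0.002]]
contact_force: [-0.6, -0.7, -1.2]
width: 0.0394
```

Emit:
{"method": "send_rows", "body": {
  "commands": [
    [3.5,[0,0.05,0],0],
    [3.5,[0,0.05,0],0],
    [3.5,[0,0.05,0],0],
    [3.5,[0,0,0],0],
    [3.5,[0,0,0],0]
  ]
}}

```text
time: 6.3
tcp_pos: [0.4391, 0.1093, 0.3077]
tool_rot: [[-0.078, 0.001, 0.997], [-0.997, 0.0, -0.078], [-0.0, -1.0, 0.001]]
contact_force: [0.3, -0.2, -1.2]
width: 0.039
```

```bash
python3 - <<'E'
from h import *
s=st()
c=grab("side"); w=cloud(c); hsv=cv2.cvtColor(c["color"],cv2.COLOR_RGB2HSV)
k=(hsv[...,0]<15)&(hsv[...,1]>150)&(abs(w[...,0]-.44)<.06)&(abs(w[...,1]-.108)<.06)&(w[...,2]>.225)&(w[...,2]<.29)
print(k.sum(),np.percentile(w[k],[1,50,99],axis=0).round(4).tolist())
E
```

```text
t 6.30 tcp [0.4391 0.1093 0.3077] zaz -4.46 y [ 0.001  0.    -1.   ] F [ 0.25 -0.15 -1.19] w 0.0390 q [-40.   5.  19. 119.  -2.  56. -24.]
462 [[0.4172, 0.0807, 0.2332], [0.4374, 0.0855, 0.2547], [0.4587, 0.1316, 0.2594]]
```

Emit:
{"method": "send_rows", "body": {
  "commands": [
    [3.5,[0,0.05,0],0],
    [3.5,[0,0.05,0],0],
    [3.5,[0,0.03,0],0],
    [3.5,[0,0,0],0],
    [3.5,[0,0,0],0]
  ]
}}

```text
time: 6.85
tcp_pos: [0.4391, 0.1092, 0.3065]
tool_rot: [[-0.078, 0.0, 0.997], [-0.997, 0.0, -0.078], [-0.0, -1.0, 0.0]]
contact_force: [-2.2, 0.1, 5.5]
width: 0.0395
```

Emit:
{"method": "send_rows", "body": {
  "commands": [
    [3.5,[0,0.05,0],0],
    [3.5,[0,0.05,0],0],
    [3.5,[0,0,0],0],
    [3.5,[0,0,0],0],
    [3.5,[0,0,0],0]
  ]
}}

```text
time: 7.35
tcp_pos: [0.4391, 0.1092, 0.3064]
tool_rot: [[-0.078, 0.0, 0.997], [-0.997, 0.001, -0.078], [-0.001, -1.0, -0.0]]
contact_force: [-6.0, -1.6, 15.4]
width: 0.0396
```

Contact is confirmed at TCP z = 0.3065. I'll back off 1 mm, open, rise and turn 90 degrees.

Emit:
{"method": "send_rows", "body": {
  "commands": [
    [3.5,[0,-0.1,0],0],
    [3.9,[0,0,0],0],
    [5,[0,0,0],0],
    [6.2,[0,0,0],0],
    [6.2,[0,0,0],0]
  ]
}}

```text
time: 7.85
tcp_pos: [0.439, 0.1092, 0.3058]
tool_rot: [[-0.078, -0.0, 0.997], [-0.997, -0.0, -0.078], [0.0, -1.0, -0.0]]
contact_force: [0.2, -0.2, 0.7]
width: 0.062
```

Emit:
{"method": "send_rows", "body": {
  "commands": [
    [6.2,[0,-0.5,0],0],
    [6.2,[0,-1,0],0],
    [6.5,[0,-1.5,0],0],
    [7,[0,-1.5,0],0],
    [7.2,[0,-1,0],0]
  ]
}}

```text
time: 8.35
tcp_pos: [0.4394, 0.1093, 0.3629]
tool_rot: [[-0.078, 0.002, 0.997], [-0.997, 0.001, -0.078], [-0.001, -1.0, 0.002]]
contact_force: [0.9, -0.8, -0.0]
width: 0.0723
```

Emit:
{"method": "send_rows", "body": {
  "commands": [
    [7.2,[0,0,0],-0.1],
    [7.2,[0,0,0],-0.14],
    [7.2,[0,0,0],-0.15],
    [7.2,[0,0,0],-0.15],
    [7.2,[0,0,0],-0.15]
  ]
}}

```text
time: 8.85
tcp_pos: [0.4391, 0.1092, 0.3616]
tool_rot: [[0.58, 0.0, 0.815], [-0.815, 0.0, 0.58], [0.0, -1.0, 0.0]]
contact_force: [0.6, -0.1, -0.1]
width: 0.072
```

Emit:
{"method": "send_rows", "body": {
  "commands": [
    [7.2,[0,0,0],-0.15],
    [7.2,[0,0,0],-0.15],
    [7.2,[0,0,0],-0.15],
    [7.2,[0,0,0],-0.15],
    [7.2,[0,0,0],-0.15]
  ]
}}

```text
time: 9.35
tcp_pos: [0.4391, 0.1092, 0.3615]
tool_rot: [[0.98, 0.0, 0.201], [-0.201, 0.0, 0.98], [0.0, -1.0, 0.0]]
contact_force: [-0.2, 0.4, 0.2]
width: 0.0725
```

Emit:
{"method": "send_rows", "body": {
  "commands": [
    [7.2,[0,0,0],-0.13],
    [7.2,[0,0,0],0],
    [7.2,[0,0,0],0],
    [7.2,[0,0,0],0],
    [7.2,[0,0,0],0]
  ]
}}

```text
time: 9.85
tcp_pos: [0.439, 0.1092, 0.3612]
tool_rot: [[0.997, 0.0, 0.08], [-0.08, 0.0, 0.997], [0.0, -1.0, 0.0]]
contact_force: [-0.2, 0.1, 0.4]
width: 0.0717
```

```bash
python3 - <<'E'
from h import *
s=st()
ims=[]
for n in("side","top"):
    c=grab(n); w=cloud(c); hsv=cv2.cvtColor(c["color"],cv2.COLOR_RGB2HSV)
    k=(hsv[...,0]<15)&(hsv[...,1]>150)&(abs(w[...,0]-.44)<.06)&(abs(w[...,1]-.108)<.06)&(w[...,2]>.225)&(w[...,2]<.29)
    if k.sum()>20:
        print(n,k.sum(),np.percentile(w[k],[1,50,99],axis=0).round(4).tolist())
        t=k&(w[...,2]>.2535); print(" top rect",t.sum(),pca_rect(w[t]))
    p=np.linalg.inv(np.array(c["cam_to_world"]))@np.r_[.44,.108,.26,1]; u=int(p[0]/p[2]*c["f"]+c["cx"]); v=int(p[1]/p[2]*c["f"]+c["cy"])
    ims.append(cv2.resize(c["color"][v-45:v+35,u-50:u+50,::-1],None,fx=4,fy=4,interpolation=cv2.INTER_CUBIC))
cv2.imwrite("pics/laid.png",np.hstack(ims))
E
```

```text
t 9.85 tcp [0.439  0.1092 0.3612] zaz 85.40 y [ 0.  0. -1.] F [-0.22  0.09  0.36] w 0.0717 q [-38.   2.  17. 115.  -1.  63.  64.]
side 553 [[0.4171, 0.0808, 0.2322], [0.4334, 0.0893, 0.2529], [0.4574, 0.1331, 0.2579]]
 top rect 265 ((438.3790588378906, 108.69355773925781), (55.05708694458008, 40.38832092285156), 86.39305877685547)
```

View pics/laid.png

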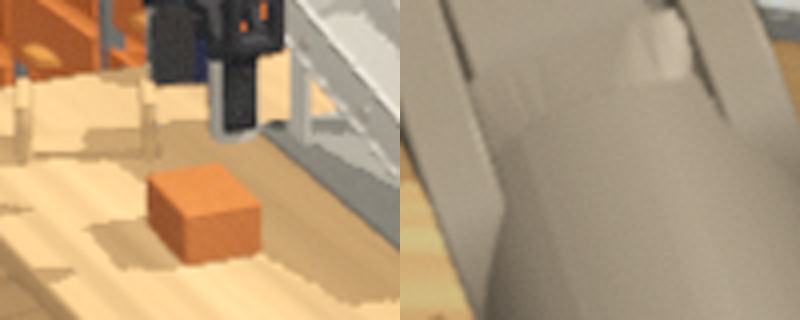

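The briquette lies flat at (0.4384, 0.1087), with its long axis at about 86° against the tool's 85.4°. I'll take it across its ends, with the tips about 9 mm above its underside so they clear the sloping floor.

Emit:
{"method": "send_rows", "body": {
  "commands": [
    [7.2,[-0.05,0.8,-0.05],0],
    [7.2,[0,1.2,0],0],
    [7.2,[0,1.3,0],0],
    [7.2,[0,1.2,0],0],
    [7.2,[0,0.7,0],0]
  ],
  "force": 25
}}

```text
time: 10.45
tcp_pos: [0.4378, 0.1085, 0.3074]
tool_rot: [[0.997, -0.002, 0.079], [-0.079, -0.001, 0.997], [-0.002, -1.0, -0.001]]
contact_force: [0.1, -0.2, -0.1]
width: 0.0721
```

Emit:
{"method": "send_rows", "body": {
  "commands": [
    [7.2,[0,0,0],0],
    [6.2,[0,0,0],0],
    [5.7,[0,0,0],0],
    [4.8,[0,0,0],0],
    [4.8,[0,0,0],0]
  ],
  "force": 25
}}

```text
time: 10.95
tcp_pos: [0.4389, 0.109, 0.3098]
tool_rot: [[0.997, 0.001, 0.079], [-0.079, 0.001, 0.997], [0.001, -1.0, 0.001]]
contact_force: [-0.0, 0.2, 4.6]
width: 0.0534
```

```bash
python3 - <<'E'
from h import *
s=st()
c=grab("side"); w=cloud(c); P=(w-s["tcp_pos"])@s["tool_rot"]; hsv=cv2.cvtColor(c["color"],cv2.COLOR_RGB2HSV)
k=(abs(P[...,0])<.013)&(P[...,2]<-.029)&(P[...,2]>-.06)&(P[...,1]>.03)&(P[...,1]<.074)&(hsv[...,2]<110)
print("near finger along max",np.percentile(P[k][:,1],[50,95,99,100]),"z",np.percentile(P[k][:,2],[2,98]),k.sum())
E
```

```text
t 10.95 tcp [0.4389 0.109  0.3098] zaz 85.49 y [ 0.001  0.001 -1.   ] F [-0.04  0.21  4.61] w 0.0534 q [-38.   5.  17. 119.  -2.  56.  66.]
near finger along max [0.04511544 0.05996674 0.06169682 0.06201089] z [-0.0434874  -0.03696418] 122
```

Emit:
{"method": "send_rows", "body": {
  "commands": [
    [4.8,[0,-1,0],0],
    [4.8,[0,-2.5,0],0],
    [4.8,[0,-3,0],0],
    [4.8,[0,-3,0],0],
    [4.8,[0,-1.5,0],0]
  ]
}}

```text
time: 11.5
tcp_pos: [0.4389, 0.1086, 0.422]
tool_rot: [[0.997, 0.003, 0.079], [-0.079, 0.001, 0.997], [0.003, -1.0, 0.002]]
contact_force: [0.1, -0.2, -1.7]
width: 0.0536
```

Emit:
{"method": "send_rows", "body": {
  "commands": [
    [4.8,[1.4,0,0.5],0],
    [4.8,[2.8,0,1.0],0],
    [4.8,[3,0,1.0],0],
    [4.8,[2.8,0,1.0],0],
    [4.8,[1.4,0,0.4],0]
  ]
}}

```text
time: 12.0
tcp_pos: [0.5573, 0.1396, 0.4174]
tool_rot: [[0.997, -0.001, 0.078], [-0.078, -0.002, 0.997], [-0.001, -1.0, -0.002]]
contact_force: [0.3, -0.2, -0.9]
width: 0.0535
```

```bash
python3 - <<'E'
from h import *
s=togo([.5557,.1391,.38],85.5)
ims=[]
for n in("side","top"):
    c=grab(n); w=cloud(c); hsv=cv2.cvtColor(c["color"],cv2.COLOR_RGB2HSV)
    k=(hsv[...,0]<15)&(hsv[...,1]>150)&(abs(w[...,0]-.555)<.06)&(abs(w[...,1]-.139)<.06)&(w[...,2]>.32)&(w[...,2]<.42)
    if k.sum()>20:
        print(n,k.sum(),np.percentile(w[k],[1,50,99],axis=0).round(4).tolist())
    p=np.linalg.inv(np.array(c["cam_to_world"]))@np.r_[.555,.11,.33,1]; u=int(p[0]/p[2]*c["f"]+c["cx"]); v=int(p[1]/p[2]*c["f"]+c["cy"])
    ims.append(cv2.resize(c["color"][v-50:v+50,u-50:u+50,::-1],None,fx=4,fy=4,interpolation=cv2.INTER_CUBIC))
cv2.imwrite("pics/over.png",np.hstack(ims))
E
```

```text
t 12.00 tcp [0.5573 0.1396 0.4174] zaz 85.52 y [-0.001 -0.002 -1.   ] F [ 0.35 -0.19 -0.87] w 0.0535 q [-36.  13.  20.  96.  -4.  72.  70.]
 togo cm (tool x,y,z) [-0.15  3.74 -0.05]
 yaw rad 0.0
side 377 [[0.5347, 0.0887, 0.3384], [0.5408, 0.1252, 0.3564], [0.573, 0.1976, 0.4185]]
```

View pics/over.png

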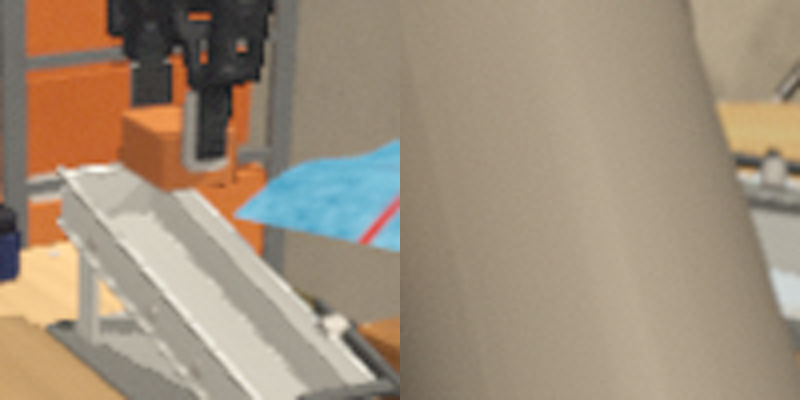

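The briquette is held level over the upper half of the chute. I'll go down to just above the lips and check the lateral fit with the same camera.

Emit:
{"method": "send_rows", "body": {
  "commands": [
    [4.8,[-0.1,0.4,0],0],
    [4.8,[-0.05,0.5,0],0],
    [4.8,[0,0.5,0],0],
    [4.8,[0,0.3,0],0],
    [4.8,[0,0,0],0]
  ]
}}

```text
time: 12.6
tcp_pos: [0.5532, 0.1387, 0.4016]
tool_rot: [[0.997, -0.001, 0.079], [-0.079, -0.0, 0.997], [-0.001, -1.0, -0.0]]
contact_force: [-0.2, -0.6, -1.4]
width: 0.0537
```

```bash
cat >> h.py <<'E'
a=np.radians(-94.5); CO=np.array([.5534,.10976,.2699]); EH=np.array([np.cos(a),np.sin(a),0]); Z=np.array([0,0,1.])
EX=EH*np.cos(.21)-Z*np.sin(.21); EZ=EH*np.sin(.21)+Z*np.cos(.21); EY=np.cross(EZ,EX); RC=np.stack([EX,EY,EZ],1)
def chute(w): return (w-CO)@RC   # s (stop 110, upper end -110), t, h
E
python3 - <<'E'
from h import *
s=togo([.5557,.1391,.362],85.5)
c=grab("side"); w=cloud(c); hsv=cv2.cvtColor(c["color"],cv2.COLOR_RGB2HSV)
k=(hsv[...,0]<15)&(hsv[...,1]>150)&(abs(w[...,0]-.555)<.045)&(abs(w[...,1]-.139)<.045)&(w[...,2]>.31)&(w[...,2]<.36)
q=w[k]; print(k.sum(),np.percentile(q,[1,50,99],axis=0).round(4).tolist())
B=(q-CO)@np.stack([EH,EY,Z],1); print("level chute frame: along,t,z",(np.percentile(B,[1,5,50,95,99],axis=0)*1e3).round(1).tolist())
P=chute(w); k=(abs(P[...,0])<.1)&(abs(P[...,1])<.045)&(P[...,2]>.027)&(P[...,2]<.034)&(hsv[...,1]<90)
print("lip t",(np.percentile(P[k][:,1],[1,10,25,75,90,99])*1e3).round(1),k.sum())
E
```

```text
t 12.60 tcp [0.5532 0.1387 0.4016] zaz 85.49 y [-0.001 -0.    -1.   ] F [-0.23 -0.63 -1.4 ] w 0.0537 q [-36.  13.  19.  98.  -5.  70.  70.]
 togo cm (tool x,y,z) [0.25 3.96 0.06]
 yaw rad -0.0
323 [[0.5305, 0.1087, 0.3239], [0.5357, 0.126, 0.3402], [0.5689, 0.1637, 0.3493]]
level chute frame: along,t,z [[-53.9, -23.7, 54.0], [-49.3, -23.3, 55.4], [-14.5, -19.0, 70.3], [0.3, 12.4, 79.1], [1.0, 15.4, 79.4]]
lip t [-31.1 -30.1 -29.1  29.7  35.7  39.4] 345
```

Emit:
{"method": "send_rows", "body": {
  "commands": [
    [4.8,[0.15,0,0.1],0],
    [4.8,[0.1,0,0.1],0],
    [4.8,[0,0,0],0],
    [4.8,[0,0.4,0],0],
    [4.8,[0,0.6,0],0]
  ]
}}

```text
time: 13.15
tcp_pos: [0.5565, 0.1406, 0.392]
tool_rot: [[0.997, 0.001, 0.079], [-0.079, 0.0, 0.997], [0.001, -1.0, 0.0]]
contact_force: [-0.2, 0.4, -0.9]
width: 0.0532
```

Emit:
{"method": "send_rows", "body": {
  "commands": [
    [4.8,[0,0.6,0],0],
    [4.8,[0,0.6,0],0],
    [4.8,[0,0.6,0],0],
    [4.8,[0,0.5,0],0],
    [4.8,[0,0.2,0],0]
  ]
}}

```text
time: 13.65
tcp_pos: [0.5561, 0.1406, 0.3663]
tool_rot: [[0.997, -0.001, 0.079], [-0.079, -0.0, 0.997], [-0.001, -1.0, -0.0]]
contact_force: [-0.6, 0.1, -1.2]
width: 0.0537
```

```bash
python3 - <<'E'
from h import *
s=togo([.5557,.1391,.362],85.5)
E
```

```text
t 13.65 tcp [0.5561 0.1406 0.3663] zaz 85.49 y [-0.001 -0.    -1.   ] F [-0.57  0.11 -1.2 ] w 0.0537 q [-36.  15.  19. 100.  -5.  66.  70.]
 togo cm (tool x,y,z) [-0.03  0.43 -0.15]
 yaw rad -0.0
```

No side contact, and the force is only the briquette's weight. Creeping down to floor contact.

Emit:
{"method": "send_rows", "body": {
  "commands": [
    [4.8,[0,0.1,0],0],
    [4.8,[0,0.1,0],0],
    [4.8,[0,0.1,0],0],
    [4.8,[0,0,0],0],
    [4.8,[0,0,0],0]
  ],
  "force": 20
}}

```text
time: 14.15
tcp_pos: [0.5564, 0.1406, 0.3642]
tool_rot: [[0.997, 0.0, 0.079], [-0.079, 0.0, 0.997], [0.0, -1.0, 0.0]]
contact_force: [-0.8, -0.3, -1.0]
width: 0.0532
```

Emit:
{"method": "send_rows", "body": {
  "commands": [
    [4.8,[0,0.05,0],0],
    [4.8,[0,0.05,0],0],
    [4.8,[0,0,0],0],
    [4.8,[0,0,0],0],
    [4.8,[0,0,0],0]
  ]
}}

```text
time: 14.65
tcp_pos: [0.5564, 0.1406, 0.3631]
tool_rot: [[0.997, 0.0, 0.079], [-0.079, 0.0, 0.997], [0.0, -1.0, 0.0]]
contact_force: [0.4, -0.3, -1.6]
width: 0.0537
```

Emit:
{"method": "send_rows", "body": {
  "commands": [
    [4.8,[0,0.05,0],0],
    [4.8,[0,0.05,0],0],
    [4.8,[0,0,0],0],
    [4.8,[0,0,0],0],
    [4.8,[0,0,0],0]
  ]
}}

```text
time: 15.15
tcp_pos: [0.5564, 0.1406, 0.3622]
tool_rot: [[0.997, 0.0, 0.079], [-0.079, 0.0, 0.997], [0.0, -1.0, 0.0]]
contact_force: [0.0, -0.0, 0.7]
width: 0.0535
```

Emit:
{"method": "send_rows", "body": {
  "commands": [
    [4.8,[0,0.05,0],0],
    [4.8,[0,0.05,0],0],
    [4.8,[0,0,0],0],
    [4.8,[0,0,0],0],
    [4.8,[0,0,0],0]
  ]
}}

```text
time: 15.65
tcp_pos: [0.5564, 0.1406, 0.3621]
tool_rot: [[0.997, 0.001, 0.079], [-0.079, 0.001, 0.997], [0.001, -1.0, 0.001]]
contact_force: [-3.6, -1.0, 6.8]
width: 0.0535
```

Contact comes where predicted (z = 0.362). Pressing down lightly so the briquette tips onto the slope in the grip.

Emit:
{"method": "send_rows", "body": {
  "commands": [
    [4.8,[0,0.05,0],0],
    [4.8,[0,0.05,0],0],
    [4.8,[0,0,0],0],
    [4.8,[0,0,0],0],
    [4.8,[0,0,0],0]
  ],
  "force": 20
}}

```text
time: 16.15
tcp_pos: [0.5564, 0.1405, 0.3619]
tool_rot: [[0.997, 0.001, 0.079], [-0.079, 0.001, 0.997], [0.001, -1.0, 0.001]]
contact_force: [-4.9, -1.4, 11.0]
width: 0.0535
```

It doesn't pivot, so I'll ease off most of the press and open in fine steps, letting the lower end settle while still guided by the pads.

Emit:
{"method": "send_rows", "body": {
  "commands": [
    [4.8,[0,-0.08,0],0],
    [5.3,[0,0,0],0],
    [5.35,[0,0,0],0],
    [5.4,[0,0,0],0],
    [5.45,[0,0,0],0]
  ]
}}

```text
time: 16.65
tcp_pos: [0.5564, 0.1404, 0.3608]
tool_rot: [[0.997, 0.0, 0.079], [-0.079, -0.0, 0.997], [0.0, -1.0, -0.0]]
contact_force: [-0.7, -1.0, -0.7]
width: 0.0543
```

Emit:
{"method": "send_rows", "body": {
  "commands": [
    [5.5,[0,0,0],0],
    [5.55,[0,0,0],0],
    [5.6,[0,0,0],0],
    [5.65,[0,0,0],0],
    [5.7,[0,0,0],0]
  ]
}}

```text
time: 17.15
tcp_pos: [0.5563, 0.1406, 0.3608]
tool_rot: [[0.997, -0.0, 0.079], [-0.079, 0.0, 0.997], [-0.0, -1.0, 0.0]]
contact_force: [-0.5, -0.4, -0.4]
width: 0.057
```

Emit:
{"method": "send_rows", "body": {
  "commands": [
    [5.75,[0,0,0],0],
    [5.8,[0,0,0],0],
    [5.9,[0,0,0],0],
    [6.0,[0,0,0],0],
    [6.0,[0,0,0],0]
  ]
}}

```text
time: 17.65
tcp_pos: [0.5563, 0.1406, 0.3609]
tool_rot: [[0.997, 0.0, 0.079], [-0.079, 0.0, 0.997], [0.0, -1.0, 0.0]]
contact_force: [0.2, -0.2, 0.0]
width: 0.0597
```

```bash
python3 - <<'E'
from h import *
s=st()
c=grab("side"); w=cloud(c)
p=np.linalg.inv(np.array(c["cam_to_world"]))@np.r_[.555,.12,.30,1]; u=int(p[0]/p[2]*c["f"]+c["cx"]); v=int(p[1]/p[2]*c["f"]+c["cy"])
cv2.imwrite("pics/set.png",cv2.resize(c["color"][v-50:v+50,u-50:u+70,::-1],None,fx=5,fy=5,interpolation=cv2.INTER_CUBIC))
hsv=cv2.cvtColor(c["color"],cv2.COLOR_RGB2HSV); P=chute(w)
k=(hsv[...,0]<15)&(hsv[...,1]>150)&(abs(P[...,1])<.03)&(abs(P[...,0]+.03)<.06)&(P[...,2]>.003)&(P[...,2]<.05)
q=P[k]; print(k.sum(),(np.percentile(q,[1,5,50,95,99],axis=0)*1e3).round(1).tolist())
if k.sum()>30:
    t=q[q[:,2]>.02]; print("top slope in chute frame", np.polyfit(t[:,0],t[:,2],1))
E
```

```text
t 17.65 tcp [0.5563 0.1406 0.3609] zaz 85.48 y [ 0.  0. -1.] F [ 0.19 -0.2   0.02] w 0.0597 q [-36.  15.  19. 100.  -5.  65.  70.]
230 [[-66.7, -19.7, 7.4], [-55.2, -18.9, 10.5], [-22.2, -6.7, 27.8], [-4.6, 15.1, 30.9], [-3.8, 18.5, 31.6]]
top slope in chute frame [0.02341098 0.02900619]
```

View pics/set.png

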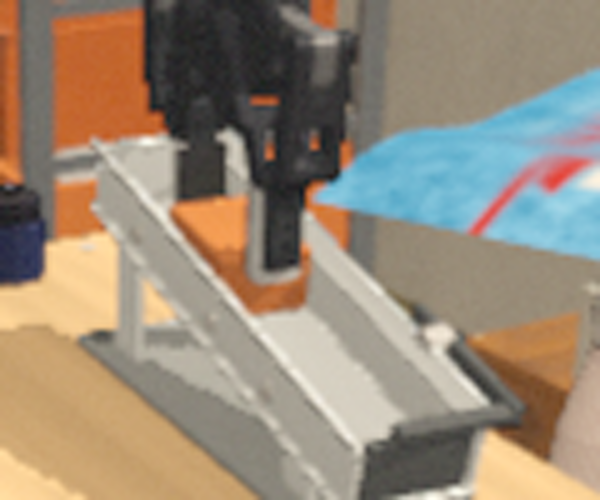

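It lies flush on the channel floor (top slope 0.02 rad relative to the floor), centred (t ±19 mm), with its lower face near s = −4. Now I let go, rise, shut the fingers and go behind it.

Emit:
{"method": "send_rows", "body": {
  "commands": [
    [6.3,[0,0,0],0],
    [6.3,[0,-0.5,0],0],
    [6.3,[0,-1,0],0],
    [6.3,[0,-2,0],0],
    [6.3,[0,-2,0],0]
  ]
}}

```text
time: 18.2
tcp_pos: [0.5564, 0.1406, 0.4173]
tool_rot: [[0.997, 0.0, 0.079], [-0.079, 0.0, 0.997], [0.0, -1.0, 0.0]]
contact_force: [0.9, -0.1, -0.3]
width: 0.0629
```

Emit:
{"method": "send_rows", "body": {
  "commands": [
    [4,[0,-2,0],0],
    [2,[0,-0.5,1],0],
    [0,[0,0,1.5],0],
    [0,[0,0,1.5],0],
    [0,[0,0,0.9],0]
  ]
}}

```text
time: 18.7
tcp_pos: [0.5596, 0.1924, 0.4395]
tool_rot: [[0.997, -0.002, 0.076], [-0.076, -0.0, 0.997], [-0.002, -1.0, -0.0]]
contact_force: [0.2, 0.2, -0.4]
width: 0.0003
```

Emit:
{"method": "send_rows", "body": {
  "commands": [
    [0,[0,0,0],0],
    [0,[0,0,0],0],
    [0,[0,0,0],0],
    [0,[0,0,0],0],
    [0,[0,0,0],0]
  ]
}}

```text
time: 19.2
tcp_pos: [0.5603, 0.1888, 0.441]
tool_rot: [[0.997, 0.0, 0.08], [-0.08, 0.0, 0.997], [0.0, -1.0, 0.0]]
contact_force: [-1.5, -0.6, -0.4]
width: 0.0004
```

```bash
python3 - <<'E'
from h import *
s=togo([.5597,.1895,.3673],85.5)
c=grab("side"); w=cloud(c); hsv=cv2.cvtColor(c["color"],cv2.COLOR_RGB2HSV); P=chute(w)
k=(hsv[...,0]<15)&(hsv[...,1]>150)&(abs(P[...,1])<.023)&(abs(P[...,0]+.03)<.06)&(P[...,2]>.003)&(P[...,2]<.034)
q=P[k]; print("briq",k.sum(),(np.percentile(q,[1,5,50,95,99],axis=0)*1e3).round(1).tolist())
t=q[q[:,2]>.02]; print("top rect",pca_rect(t))
G=(w-s["tcp_pos"])@s["tool_rot"]; g=(abs(G[...,0])<.03)&(abs(G[...,2])<.05)&(G[...,1]>.04)&(G[...,1]<.09)&(hsv[...,2]<130)
print("fingers tool x,along,z",g.sum(),(np.percentile(G[g],[1,50,99],axis=0)*1e3).round(1).tolist())
E
```

```text
t 19.20 tcp [0.5603 0.1888 0.441 ] zaz 85.43 y [ 0.  0. -1.] F [-1.47 -0.6  -0.41] w 0.0004 q [-39.  14.  18.  92.  -5.  75.  65.]
 togo cm (tool x,y,z) [-0.07  7.37  0.07]
 yaw rad -0.001
briq 373 [[-54.3, -18.8, 5.4], [-49.9, -16.8, 8.9], [-15.8, 1.1, 26.8], [-3.0, 17.0, 28.4], [-2.0, 18.2, 28.7]]
top rect ((-28.97809600830078, 0.09462738037109375), (54.49513626098633, 39.39282989501953), 0.9082866907119751)
fingers tool x,along,z 138 [[-12.2, 40.4, -16.9], [-4.7, 52.5, -12.6], [9.7, 66.3, 2.3]]
```

Briquette rests at s = −29, t = 0, flush. Going down behind it.

Emit:
{"method": "send_rows", "body": {
  "commands": [
    [0,[-0.05,1,0.05],0],
    [0,[0,1.5,0],0],
    [0,[0,1.8,0],0],
    [0,[0,1.5,0],0],
    [0,[0,0.8,0],0]
  ]
}}

```text
time: 19.75
tcp_pos: [0.559, 0.1898, 0.3728]
tool_rot: [[0.997, -0.002, 0.079], [-0.079, -0.001, 0.997], [-0.002, -1.0, -0.001]]
contact_force: [-0.5, -0.2, -0.0]
width: 0.0
```

Emit:
{"method": "send_rows", "body": {
  "commands": [
    [0,[0,0.3,0],0],
    [0,[0,0.2,0],0],
    [0,[0,0.15,0],0],
    [0,[0,0,0],0],
    [0,[0,0,0],0]
  ]
}}

```text
time: 20.25
tcp_pos: [0.5599, 0.19, 0.3689]
tool_rot: [[0.997, 0.001, 0.079], [-0.079, 0.0, 0.997], [0.001, -1.0, 0.0]]
contact_force: [0.8, -0.1, -0.1]
width: 0.0001
```

```bash
python3 - <<'E'
from h import *
s=togo([.5597,.1895,.3673],85.5)
c=grab("side")
p=np.linalg.inv(np.array(c["cam_to_world"]))@np.r_[.555,.13,.30,1]; u=int(p[0]/p[2]*c["f"]+c["cx"]); v=int(p[1]/p[2]*c["f"]+c["cy"])
cv2.imwrite("pics/behind.png",cv2.resize(c["color"][v-50:v+50,u-50:u+70,::-1],None,fx=5,fy=5,interpolation=cv2.INTER_CUBIC))
E
```

```text
t 20.25 tcp [0.5599 0.19   0.3689] zaz 85.48 y [ 0.001  0.    -1.   ] F [ 0.84 -0.1  -0.11] w 0.0001 q [-39.  17.  18.  98.  -5.  67.  66.]
 togo cm (tool x,y,z) [-0.02  0.16 -0.05]
 yaw rad -0.0
```

View pics/behind.png

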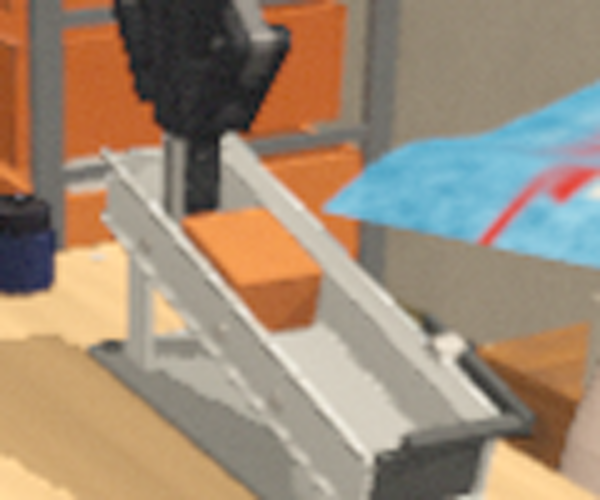

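The shut fingers stand behind the briquette, clear of the floor. Now pushing down the slope in even steps.

Emit:
{"method": "send_rows", "body": {
  "commands": [
    [0,[0,0.16,-0.5],0],
    [0,[0,0.16,-0.5],0],
    [0,[0,0.1,-0.4],0],
    [0,[0,0.09,-0.4],0],
    [0,[0,0.11,-0.5],0]
  ]
}}

```text
time: 20.8
tcp_pos: [0.558, 0.1669, 0.3623]
tool_rot: [[0.997, 0.0, 0.079], [-0.079, 0.0, 0.997], [0.0, -1.0, 0.0]]
contact_force: [-0.1, -0.1, 0.2]
width: -0.0001
```

Emit:
{"method": "send_rows", "body": {
  "commands": [
    [0,[0,0.13,-0.6],0],
    [0,[0,0.13,-0.6],0],
    [0,[0,0.13,-0.6],0],
    [0,[0,0.13,-0.6],0],
    [0,[0,0.13,-0.6],0]
  ]
}}

```text
time: 21.3
tcp_pos: [0.5556, 0.1366, 0.3556]
tool_rot: [[0.997, 0.0, 0.079], [-0.079, 0.0, 0.997], [0.0, -1.0, 0.0]]
contact_force: [0.9, 1.1, 0.8]
width: -0.0003
```

```bash
cat > chk.py <<'E'
from h import *
s=st(); print("tcp along %.1f t %.1f"%(((s["tcp_pos"]-CO)@EH)*1e3,((s["tcp_pos"]-CO)@EY)*1e3), "force along %.2f"%(s["contact_force"]@EH))
c=grab("side"); w=cloud(c); hsv=cv2.cvtColor(c["color"],cv2.COLOR_RGB2HSV); P=chute(w)
k=(hsv[...,0]<15)&(hsv[...,1]>150)&(abs(P[...,1])<.0235)&(abs(P[...,0])<.13)&(P[...,2]>.003)&(P[...,2]<.034)
q=P[k]; print("briq",k.sum(),(np.percentile(q,[1,50,99],axis=0)*1e3).round(1).tolist())
t=q[q[:,2]>.022]; print("top rect",pca_rect(t),"slope",np.polyfit(t[:,0],t[:,2],1)[0].round(3))
E
python3 chk.py
```

```text
t 21.30 tcp [0.5556 0.1366 0.3556] zaz 85.48 y [ 0.  0. -1.] F [0.93 1.11 0.76] w -0.0003 q [-36.  15.  19. 101.  -5.  65.  71.]
tcp along -26.9 t 0.0 force along -1.18
briq 411 [[-17.9, -18.9, 4.8], [23.0, 0.8, 26.9], [38.5, 18.8, 29.1]]
top rect ((9.21615982055664, 0.2673988342285156), (39.22003173828125, 59.02272033691406), 89.76537322998047) slope -0.018
```

Emit:
{"method": "send_rows", "body": {
  "commands": [
    [0,[0,0.13,-0.6],0],
    [0,[0,0.13,-0.6],0],
    [0,[0,0.13,-0.6],0],
    [0,[0,0.13,-0.6],0],
    [0,[0,0.13,-0.6],0]
  ]
}}

```text
time: 21.85
tcp_pos: [0.5531, 0.1067, 0.3491]
tool_rot: [[0.997, -0.0, 0.079], [-0.079, -0.0, 0.997], [-0.0, -1.0, -0.0]]
contact_force: [0.1, 1.0, 0.5]
width: 0.0001
```

Emit:
{"method": "send_rows", "body": {
  "commands": [
    [0,[0,0.13,-0.6],0],
    [0,[0,0.13,-0.6],0],
    [0,[0,0.13,-0.6],0],
    [0,[0,0.11,-0.5],0],
    [0,[0,0.06,-0.3],0]
  ]
}}

```text
time: 22.35
tcp_pos: [0.5511, 0.0806, 0.3434]
tool_rot: [[0.997, -0.0, 0.079], [-0.079, -0.0, 0.997], [-0.0, -1.0, -0.0]]
contact_force: [-0.6, 0.7, 1.0]
width: 0.0001
```

```bash
python3 chk.py
```

```text
t 22.35 tcp [0.5511 0.0806 0.3434] zaz 85.45 y [-0. -0. -1.] F [-0.65  0.74  0.97] w 0.0001 q [-32.  14.  20. 104.  -6.  63.  76.]
tcp along 29.3 t -0.0 force along -0.69
briq 402 [[39.5, -18.9, 15.4], [75.2, -1.4, 27.2], [95.8, 18.6, 29.0]]
top rect ((66.18489074707031, -0.12373733520507812), (60.017906188964844, 39.478965759277344), 1.9153001308441162) slope -0.02
```

Emit:
{"method": "send_rows", "body": {
  "commands": [
    [0,[0,0.05,-0.25],0],
    [0,[0,0.05,-0.25],0],
    [0,[0,0.05,-0.25],0],
    [0,[0,0.04,-0.2],0],
    [0,[0,0.03,-0.15],0]
  ]
}}

```text
time: 22.9
tcp_pos: [0.5502, 0.0701, 0.3413]
tool_rot: [[0.997, -0.0, 0.079], [-0.079, -0.0, 0.997], [-0.0, -1.0, -0.0]]
contact_force: [0.3, 0.0, 0.1]
width: 0.0003
```

Emit:
{"method": "send_rows", "body": {
  "commands": [
    [0,[0,0.02,-0.1],0],
    [0,[0,0.02,-0.1],0],
    [0,[0,0.02,-0.1],0],
    [0,[0,0,0],0],
    [0,[0,0,0],0]
  ]
}}

```text
time: 23.4
tcp_pos: [0.5501, 0.0673, 0.3408]
tool_rot: [[0.997, 0.0, 0.079], [-0.079, -0.0, 0.997], [0.0, -1.0, -0.0]]
contact_force: [-0.1, -0.6, -0.2]
width: -0.0003
```

```bash
python3 chk.py
```

```text
t 23.40 tcp [0.5501 0.0673 0.3408] zaz 85.48 y [ 0. -0. -1.] F [-0.1 -0.6 -0.2] w -0.0003 q [-31.  14.  21. 105.  -6.  62.  78.]
tcp along 42.6 t 0.0 force along 0.61
briq 327 [[54.0, -19.4, 24.0], [82.5, -2.4, 27.3], [107.7, 19.0, 29.4]]
top rect ((78.93658447265625, -0.24672317504882812), (39.00554656982422, 59.20174789428711), 89.05738830566406) slope 0.001
```

Emit:
{"method": "send_rows", "body": {
  "commands": [
    [0,[0,0.02,-0.1],0],
    [0,[0,0.02,-0.1],0],
    [0,[0,0.02,-0.1],0],
    [0,[0,0,0],0],
    [0,[0,0,0],0]
  ]
}}

```text
time: 23.95
tcp_pos: [0.5498, 0.0642, 0.3402]
tool_rot: [[0.997, -0.0, 0.079], [-0.079, -0.0, 0.997], [-0.0, -1.0, -0.0]]
contact_force: [-0.7, 0.1, -0.2]
width: -0.0003
```

Emit:
{"method": "send_rows", "body": {
  "commands": [
    [0,[0,0.01,-0.05],0],
    [0,[0,0.01,-0.05],0],
    [0,[0,0,0],0],
    [0,[0,0,0],0],
    [0,[0,0,0],0]
  ]
}}

```text
time: 24.45
tcp_pos: [0.5498, 0.0638, 0.3401]
tool_rot: [[0.997, 0.0, 0.078], [-0.078, 0.001, 0.997], [0.0, -1.0, 0.001]]
contact_force: [0.4, 2.8, 1.2]
width: -0.0001
```

```bash
python3 chk.py
```

```text
t 24.45 tcp [0.5498 0.0638 0.3401] zaz 85.51 y [ 0.     0.001 -1.   ] F [0.36 2.8  1.24] w -0.0001 q [-30.  14.  21. 105.  -6.  62.  78.]
tcp along 46.1 t 0.1 force along -2.82
briq 307 [[56.5, -19.3, 24.9], [83.8, -2.7, 27.5], [110.6, 18.4, 29.1]]
top rect ((82.27225494384766, 0.4259510040283203), (59.149070739746094, 40.095584869384766), 0.49038228392601013) slope 0.008
```

Emit:
{"method": "send_rows", "body": {
  "commands": [
    [0,[0,0.01,-0.05],0],
    [0,[0,0.01,-0.03],0],
    [0,[0,0,0],0],
    [0,[0,0,0],0],
    [0,[0,0,0],0]
  ]
}}

```text
time: 25.0
tcp_pos: [0.5498, 0.0636, 0.3401]
tool_rot: [[0.997, 0.001, 0.078], [-0.078, 0.001, 0.997], [0.0, -1.0, 0.001]]
contact_force: [-0.4, 5.4, 1.1]
width: -0.0001
```

The force rises to 5.4 N with no movement, so the briquette is on the stop. Backing off uphill, then up.

Emit:
{"method": "send_rows", "body": {
  "commands": [
    [0,[0,-0.02,0.1],0],
    [0,[0,-0.05,0.2],0],
    [0,[0,-0.15,0.5],0],
    [0,[0,-0.2,0.7],0],
    [0,[0,-0.5,0.5],0]
  ]
}}

```text
time: 25.5
tcp_pos: [0.551, 0.0831, 0.3488]
tool_rot: [[0.997, -0.001, 0.078], [-0.078, -0.0, 0.997], [-0.001, -1.0, -0.001]]
contact_force: [-0.4, 0.7, -1.0]
width: 0.0002
```

Emit:
{"method": "send_rows", "body": {
  "commands": [
    [0,[0,-1.5,0.3],0],
    [0,[0,-2.5,0],0],
    [0,[0,-2.5,0],0],
    [0,[0,-2.5,0],0],
    [0,[0,-1,0],0]
  ]
}}

```text
time: 26.0
tcp_pos: [0.5522, 0.0857, 0.4518]
tool_rot: [[0.997, 0.004, 0.079], [-0.079, 0.001, 0.997], [0.004, -1.0, 0.001]]
contact_force: [0.2, -0.1, 1.1]
width: -0.0001
```

Emit:
{"method": "send_rows", "body": {
  "commands": [
    [0,[0,0,1],0],
    [0,[0,0,1.5],0],
    [0,[0,0,1.5],0],
    [0,[0,0,1],0],
    [0,[0,0,0],0]
  ]
}}

```text
time: 26.5
tcp_pos: [0.5551, 0.1382, 0.4478]
tool_rot: [[0.997, -0.002, 0.075], [-0.075, -0.0, 0.997], [-0.002, -1.0, -0.0]]
contact_force: [1.1, -0.2, -0.8]
width: 0.0001
```

```bash
python3 chk.py; python3 - <<'E'
from h import *
c=grab("side"); save(c,"fin.png",(160,110,420,300),3)
for n in("side","top"):
    c=grab(n); w=cloud(c)
    for nm,b in(("sharp",(.51,.57,.29,.345,.265,.276)),("pebble",(.36,.41,-.04,.03,.235,.26)),("tape",(.3,.55,-.3,-.07,.015,.03))):
        x,y,z=w[...,0],w[...,1],w[...,2]
        q=w[(x>b[0])&(x<b[1])&(y>b[2])&(y<b[3])&(z>b[4])&(z<b[5])]
        o=cloud(np.load(f"/tmp/{n}.npy",allow_pickle=True).item()); x,y,z=o[...,0],o[...,1],o[...,2]
        o=o[(x>b[0])&(x<b[1])&(y>b[2])&(y<b[3])&(z>b[4])&(z<b[5])]
        if len(q) and len(o): print(n,nm,len(q),np.median(q,0).round(4),"start",len(o),np.median(o,0).round(4))
E
```

```text
t 26.50 tcp [0.5551 0.1382 0.4478] zaz 85.71 y [-0.002 -0.    -1.   ] F [ 1.06 -0.17 -0.76] w 0.0001 q [-36.  12.  19.  93.  -4.  76.  69.]
tcp along -28.5 t -0.6 force along 0.09
briq 301 [[61.0, -19.4, 25.7], [85.3, -2.4, 27.5], [110.2, 19.0, 29.1]]
top rect ((85.4107894897461, 0.05094718933105469), (50.94575119018555, 39.56488800048828), 1.186068058013916) slope -0.003
side sharp 71 [0.5372 0.3127 0.269 ] start 69 [0.5385 0.3148 0.2692]
side pebble 89 [ 0.3838 -0.0076  0.2397] start 87 [ 0.3845 -0.0073  0.2397]
side tape 1622 [ 0.4489 -0.2014  0.023 ] start 1616 [ 0.4492 -0.201   0.0231]
top sharp 250 [0.5403 0.318  0.2695] start 245 [0.5402 0.3186 0.2694]
top tape 942 [ 0.4407 -0.2069  0.0232] start 947 [ 0.441  -0.2056  0.023 ]
```

View pics/fin.png

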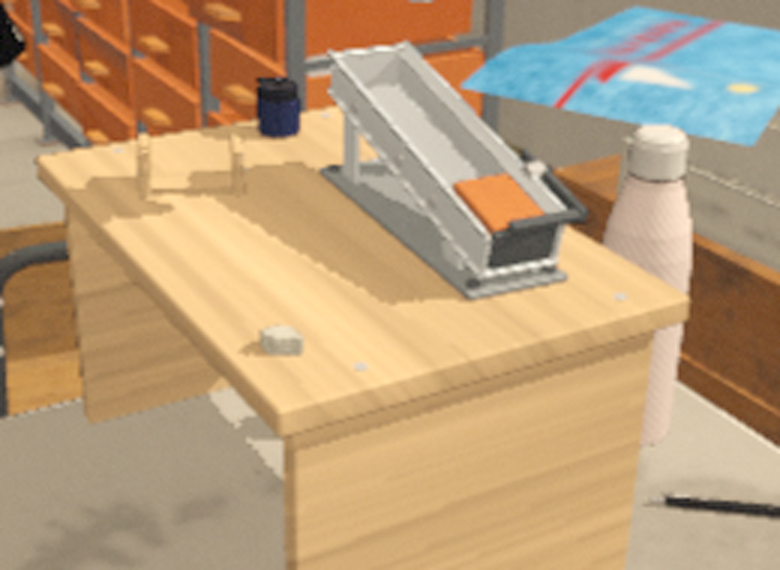

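The picture shows the briquette at (500,200) seated against the stop at (520,245). The arm is out of frame and the sharpener and pebble stand where they were. Handing in.

```bash
python3 -c "
from h import *
st(); print(job_done())"
```

```text
t 26.70 tcp [0.5555 0.1345 0.4489] zaz 85.42 y [-0.    -0.001 -1.   ] F [-0.19  0.19 -0.15] w -0.0001 q [-36.  12.  19.  93.  -4.  76.  69.]
the job is handed in; nothing more can be done
None
```

The briquette is in the chute, resting against the stop, and the job was handed in at 26.7 s of the 56 s allowed. I lifted it from the cradle by its long sides, laid it flat on the clear deck and took it again across its ends. I then lowered it into the upper half of the chute, let go, and pushed it down with shut fingers.

**Last checks:**
- **At the stop:** the push force rose to 5.4 N with no further movement. After I backed off, the camera put its centre 85.4 mm down the channel from my reference point, where the seat is at about 85 mm. It lies flush on the floor (within 0.01 rad) and mid-channel (within 0.1 mm).
- **Bystanders:** the sharpener, pebble and tape roll are where they started, within camera noise of about 2 mm. The pebble was re-measured from the side camera only.
- **Robot:** it stands clear above the chute with no contact force.

**What did not go as planned:** the tool cannot tilt, so the briquette went into the chute level and its uphill edge touched first. Pressing down to 11 N did not tip it onto the slope in the grip. I eased off and opened the fingers in half-millimetre steps, so the lower end (up to about 11 mm clear) came down between the pads instead. I only saw it before and after that step: afterwards it lay flush and centred.

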